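# Set out the modelling place

## Robot

A 6-joint arm with a two-finger parallel gripper is mounted at the origin on a cart in front of the work surface, level with it; the furniture and walls round the work are solid. World frame = base frame: x ahead of the robot, y to its left, z up, the work surface at z = 0. Lengths are in m, angles in rad, forces in N, time in s.
With the tool pointing down it reaches from about 0.35 to 0.975 m from the base axis. Payload 4.9 kg.
Tool frame: the origin (TCP) lies at the very end of the fingers, on their centre line; the grasp point (between the pads) lies ctrl.grip_point_offset behind it (ctrl.grip_point_offset is the distance from the TCP to the grasp point, in m); z points along the fingers, y is the line along which they close (so a half turn about z gives the same grasp; the last joint's range is limited). The gripper opens to 85 mm and grips with 20 to 120 N. Pads are 22 mm wide; open, the fingers measure 114 mm over their backs; the gripper's body (76 mm by 85 mm) begins 54 mm behind the grasp point. The pads swing forward as they close: fully open they stand 13 mm farther back than shut.
Start: joints at [1.136, 0.053, 1.613, -0, 1.476, -0.119], TCP at [0.194, 0.594, 0.231] pointing down, gripper open.
Joint ranges: [-3.01, 3.01], [-1.01, 2.22], [0.06, 2.58], [-1.02, 4.17], [0.09, 2.62], [-3.14, 3.14]. Speed limits (rad/s): [2.57, 2.57, 3.14, 3.14, 3.14, 3.14].

## Interface

Orientations are given as a rotation vector (axis times angle).
In Python, from station import ctrl gives the robot as it stands. The module is installed in compiled form; this text tells all that it offers.
- The arm moves only by the tool drive_tool, never from a script. Its argument "steps" is a list of rows, each an object with "translation": the shift along the tool's x, y, z normalised to -1 to 1, where 1 is 4 cm, a list of three; "angular": the turn, a rotation vector about the tool's x, y, z normalised to -1 to 1, where 1 is 8 degrees, a list of three; "gripper": the opening, from 0 (shut) to 1 (fully open). In form: [{"translation": [dx, dy, dz], "angular": [wx, wy, wz], "gripper": gripper}, ...]. A call has 1 to 8 rows; each row shifts and turns the commanded pose from where the row before left it, along the tool's axes as they then stand; what a row does not reach is not made up. A row lasts 1/8 s, in which the tool goes at most 62.5 mm and 10.7 degrees, less where a joint would pass 70% of its speed; a pose out of reach is approached as far as the arm can. A call with a number of a shift or a turn outside -1 to 1 is refused whole. A call with a gripper value outside its range is refused whole. The fingers move at their own pace and stop on an object; "force" is the grip in N (left out, the last holds). Time passes only in rows, so rows that do not move let the fingers close. It gives the time, the measured TCP pose, the force, the opening and the grip force at its end, in the units of the state.
- ctrl.get_obs(): the state, without advancing time (a new reading comes with each control period).
- ctrl.get_image(name): name is "scene" or "top" or "wrist"; returns a dict with "color" (400x640x3 uint8, red, green, blue), "depth" (400x640 float32, m along the optical axis (not along the pixel's ray), 0 where there is no reading), "fx", "fy", "cx", "cy" (pixels), "R" (3x3) and "t" (3): a world point X has camera coordinates R X + t. Camera axes: x right, y down, z forward; pixel columns grow to the right and rows downward; lengths in m; the calibration is good to about 2 mm. A picture is of the moment at which its call begins.
- ctrl.finish_job(): hands the job in; it is judged then, once.
The state is a dict: "t": time; "q": joint angles; "dq": joint speeds; "effort": joint torques, N m; "tool_pos": TCP position; "tool_rot": TCP orientation; "contact_force": force on the tool from outside, world axes, zero at the start; "wrist_torque": the same for the moment, N m; "opening": finger opening in m; "grip_force": force on a finger pad.
Only numpy, scipy, OpenCV 4.12 (cv2) and the standard library are available. Lean on these libraries where they do the work, as an engineer would, in place of code of your own. Each camera call takes 0.05 s, during which the arm holds its last target. There are 200 camera calls.

## Task

Set out the modelling place on the cutting mat: stand the blue pot upright in the round coaster with the blue floor, lay the white tube flat and lengthwise in the long tray with the red floor, and the blue-and-white packet flat and lengthwise in the short tray with the green floor. Take just the small orange cup out of the grey cup and stand it upright in the coaster with the orange floor; the grey cup must not come up with it and stays standing where it is.

Things in the scene. Friction and masses are not known exactly. Their poses are not given: they have to be found in the camera images.
- blue_pot: plain blue round paint pot, 35 mm across, 36 mm tall, about 40 g, loose, upright on the desk. Origin: centre of its underside; z up
- packet: small flat card packet, white and light blue, rigid, 22 mm (its x axis) by 46 mm (its y axis) by 13 mm high, about 20 g, loose, lying flat on the desk. Origin: centre of its underside; z up
- glue_tube: white tube of plastic cement with two thin red bands, rigid, about 40 g, loose, lying flat: 78 mm long (its x axis), at most 29 mm wide (y) and 21 mm high. The fat body reaches from x = -39 to +16 mm, the thinner round cap (16 mm) from +17 to +39 mm; grip it near x = 0, across y. Origin: middle of its length and width at its underside; z up
- grey_cup: grey round mixing cup, open at the top, loose (120 g), upright on the desk: outside 56 mm across at the foot and 66 mm at the rim, 34 mm tall, wall 3 mm, inner floor 4 mm above its underside. The orange cup stands in it. Origin: centre of its underside; z up
- orange_cup: orange round open mixing cup, loose (40 g), standing on the inner floor of the grey cup with a few mm of play: 58 mm tall, outside 40 mm across at the foot, 50 mm at 30 mm height and straight from there to its rim, wall 2.5 mm. In the stack its rim is 62 mm above the desk and it stands 28 mm out of the grey cup. Origin: centre of its underside; z up
- blue_coaster: a fixed round coaster of white plastic whose floor is one blue disc: outside 62 mm across, flat floor 54 mm across and 4 mm above its underside, rim 3 mm thick whose top is 8 mm above its underside. It is on the cutting mat. Origin: centre of its underside, on the mat (2.5 mm above the desk); z up
- orange_coaster: a fixed round coaster of white plastic whose floor is one orange disc: outside 68 mm across, flat floor 60 mm across and 4 mm above its underside, rim 3 mm thick whose top is 8 mm above its underside. It is on the cutting mat. Origin: centre of its underside, on the mat (2.5 mm above the desk); z up
- red_tray: a fixed long open tray of white plastic with a red floor, on the cutting mat: outside 104 mm (its x axis) by 64 mm (its y axis), walls 3 mm thick, their tops 7 mm above its underside, inside 98 x 58 mm, floor 3 mm above its underside. Origin: centre of its underside, on the mat (2.5 mm above the desk); z up
- green_tray: a fixed short open tray of white plastic with a green floor, on the cutting mat: outside 54 mm (its x axis) by 72 mm (its y axis), walls 3 mm thick, their tops 7 mm above its underside, inside 48 x 66 mm, floor 3 mm above its underside. Origin: centre of its underside, on the mat (2.5 mm above the desk); z up; its long side is y
There are look-alikes about, which are no part of the job. Leave any black or purple look-alike of the orange_coaster alone.

How it is judged:
At the end, for the whole second after the job is handed in: Blue pot and orange cup upright (7 deg) on the floor of their own colour's coaster, centres within 12.5 mm; tube in red, packet in green tray, flat on the floor, centres within 14.5 mm (tube across 15.5), lengthwise within 20 deg either way; grey cup upright within 30 mm of its start; all at rest (horizontal distance between blue_pot and blue_coaster below 0.0125 m and z of blue_pot in the frame of blue_coaster between 0.001 and 0.0065 m and linear speed of each of blue_pot, orange_cup, glue_tube, packet, grey_cup below 0.02 m/s and angular speed of each of blue_pot, orange_cup, packet, grey_cup below 0.2 rad/s and angle between each of blue_pot, orange_cup, glue_tube, packet, grey_cup's own z axis and vertical below 0.12 rad and horizontal distance between orange_cup and orange_coaster below 0.0125 m and z of orange_cup in the frame of orange_coaster between 0.001 and 0.0065 m and x of glue_tube in the frame of red_tray between -0.0145 and 0.0145 m and y of glue_tube in the frame of red_tray between -0.0155 and 0.0155 m and z of glue_tube in the frame of red_tray between 0.0005 and 0.006 m and angle between the x axis of glue_tube and the x axis of red_tray, either way round below 0.35 rad and angular speed of glue_tube below 0.6 rad/s and x of packet in the frame of green_tray between -0.0145 and 0.0145 m and y of packet in the frame of green_tray between -0.0145 and 0.0145 m and z of packet in the frame of green_tray between 0.0005 and 0.006 m and angle between the x axis of packet and the x axis of green_tray, either way round below 0.35 rad and distance of grey_cup from where it was at the start of the episode below 0.03 m); the robot touches nothing.
It fails at once if the grey cup is lifted off the desk or tipped (height (world z) of grey_cup above 0.012 m or angle between grey_cup's own z axis and vertical above 0.35 rad).
It also fails if it takes over 136 s, if anything falls off the work surface, if the arm or the gripper's body presses on something with over 40 N, if the wrist force passes 120 N, or if a joint passes its speed limit or range.

## Working session

There is one attempt and no reset: what is moved stays moved. The work goes in short steps, Python scripts to look and compute and a tool call to move; the robot and the scene stay as the last step left them, time stands still between calls to the robot, and variables do not carry over. Pictures are saved under pics/ and viewed, at most 14 in all, crops included, and the job is handed in when it is done.

Besides the shell and the picture viewer there is one more tool, called after "Request:" as a command line: name --argument value ..., lists and objects as JSON in quotes. drive_tool: Moves the arm, as the interface text tells. Its arguments: {"type":"object","properties":{"steps":{"type":"array"},"force":{"type":"number"}},"required":["steps"]}

```bash
mkdir -p pics; python3 - <<'E'
from station import ctrl
import cv2,numpy as np
o=ctrl.get_obs(); print({k:np.round(v,4).tolist() for k,v in o.items()}, ctrl.grip_point_offset)
for n in("scene","top"):
    d=ctrl.get_image(n); np.savez(f"{n}0.npz",**d)
    cv2.imwrite(f"pics/{n}0.png",d["color"][:,:,::-1])
    print(n,d["fx"],d["cx"],d["cy"],np.round(d["R"],3).tolist(),np.round(d["t"],3).tolist(),(d["depth"]>0).mean())
E
```

```text
{'t': 0.0, 'q': [1.136, 0.0533, 1.6143, -0.0, 1.476, -0.119], 'dq': [0.0, 0.0012, 0.0004, 0.0001, 0.0023, 0.0004], 'effort': [-0.0018, -39.3651, -37.0187, -0.0002, 0.0068, -0.0], 'tool_pos': [0.1938, 0.5935, 0.2301], 'tool_rot': [-0.4939, -3.102, 0.0032], 'contact_force': [-0.1016, -0.2083, -0.2645], 'wrist_torque': [-0.0105, -0.0094, 0.0233], 'grip_force': 0.0, 'opening': 0.0854} 0.0187
scene 460.681695948387 320.23396774328376 204.0996926997396 [[-0.667, -0.745, 0.014], [-0.288, 0.24, -0.927], [0.688, -0.622, -0.374]] [0.247, 0.256, 0.785] 0.99597265625
top 377.04340970667107 319.33170022036063 196.86791955085434 [[-0.021, -1.0, -0.005], [-0.998, 0.021, -0.062], [0.062, 0.004, -0.998]] [-0.148, 0.544, 1.129] 0.9961796875
```

View pics/top0.png

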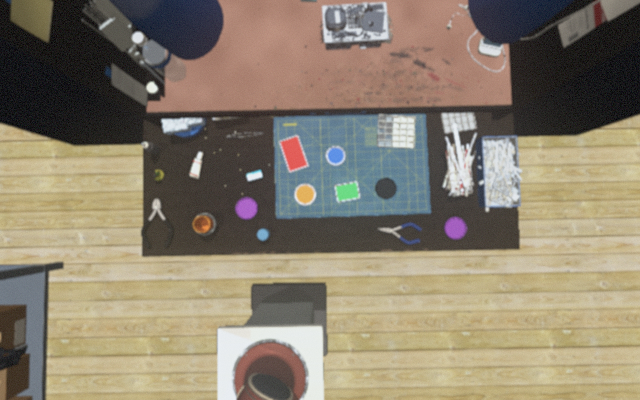

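View pics/scene0.png

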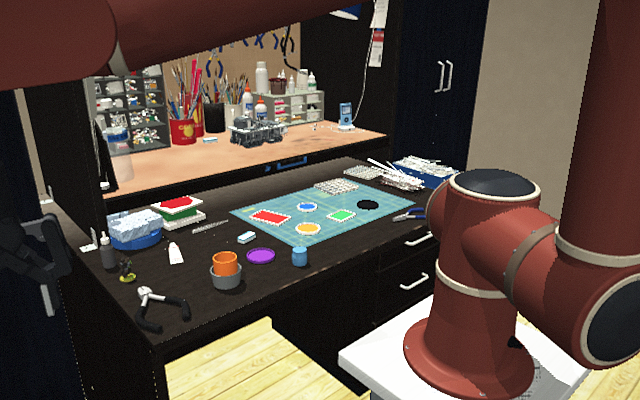

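The top view shows the pot at (263,235), packet (255,175), tube (196,165) and cup stack (204,224). The places are red tray (292,153), blue coaster (336,156), orange coaster (305,194) and green tray (347,191). In the scene view they are at: pot (300,257), packet (246,237), tube (175,253), stack (226,268), coasters (308,207) and (308,229), red (270,217), green (341,216).

```bash
cat > h.py <<'E'
import numpy as np,cv2
from scipy.spatial.transform import Rotation as Ro
HS={'blue':((95,90,60),(125,255,255)),'red':((172,120,80),(180,255,255)),'green':((50,120,80),(75,255,255)),'orange':((8,120,80),(22,255,255)),'white':((0,0,130),(180,70,255)),'pale':((0,0,120),(180,150,255))}
def world(d,uv,z):  # depth z arrays
    uv=np.atleast_2d(uv);z=np.asarray(z)
    c=np.c_[(uv[:,0]-d['cx'])/d['fx']*z,(uv[:,1]-d['cy'])/d['fy']*z,z]
    return (c-d['t'])@d['R']
def onplane(d,uv,h):
    uv=np.atleast_2d(uv);r=np.c_[(uv[:,0]-d['cx'])/d['fx'],(uv[:,1]-d['cy'])/d['fy'],np.ones(len(uv))]@d['R']
    o=-d['R'].T@d['t']; return o+r*((h-o[2])/r[:,2])[:,None]
def proj(d,X):
    c=np.atleast_2d(X)@d['R'].T+d['t'];return np.c_[c[:,0]/c[:,2]*d['fx']+d['cx'],c[:,1]/c[:,2]*d['fy']+d['cy']]
def blob(d,col,uv,r):
    hsv=cv2.cvtColor(np.ascontiguousarray(d['color']),cv2.COLOR_RGB2HSV)
    m=cv2.inRange(hsv,*[np.array(a) for a in HS[col]])
    if col=='red': m|=cv2.inRange(hsv,np.array((0,120,80)),np.array((8,255,255)))
    k=np.zeros_like(m);cv2.circle(k,tuple(int(x) for x in uv),r,255,-1);m&=k
    n,l,s,c=cv2.connectedComponentsWithStats(m)
    if n<2:return None
    i=1+np.argmax(s[1:,4]);v,u=np.nonzero(l==i)
    return np.c_[u,v].astype(float)
def meas(d,col,uv,r,name=''):
    p=blob(d,col,uv,r)
    if p is None: print(name,'none');return
    z=d['depth'][p[:,1].astype(int),p[:,0].astype(int)];W=world(d,p,z)[z>0]
    h=np.percentile(W[:,2],[10,50,90])
    P=onplane(d,p,h[1])[:,:2]
    (c,wh,a)=cv2.minAreaRect((P*1000).astype(np.float32))
    print(name,len(p),'px',p.mean(0).round(1),'mean',P.mean(0).round(4),'h',h.round(4),'rect',np.round(c,1),np.round(wh,1),round(a,1))
    return P
E
python3 - <<'E'
from h import *
S={'pot':('blue',(263,235),(300,257),14),'packet':('pale',(255,175),(246,237),14),'tube':('pale',(196,165),(175,253),20),'ocup':('orange',(204,224),(226,263),16),'bco':('blue',(336,156),(308,207),9),'oco':('orange',(305,194),(308,229),12),'red':('red',(292,153),(270,217),24),'green':('green',(347,191),(341,216),18)}
t=np.load('top0.npz');s=np.load('scene0.npz')
t={k:t[k] for k in t};s={k:s[k] for k in s}
for n,(c,a,b,r) in S.items():
    meas(t,c,a,r,n+' T');meas(s,c,b,r+4,n+' S')
E
```

```text
pot T 96 px [262.6 234.1] mean [0.4321 0.0115] h [0.0314 0.0344 0.0367] rect [431.7  11.2] [29.5 31.4] 44.0
pot S 300 px [299.  255.3] mean [0.4281 0.0149] h [0.0004 0.0195 0.0339] rect [432.3   8.7] [ 42.3 114.6] 55.9
packet T 144 px [254.  175.1] mean [0.6124 0.0398] h [-0.002   0.0097  0.0135] rect [612.3  40.2] [27.  51.4] 15.6
packet S 155 px [246.2 236.9] mean [0.6063 0.0422] h [-0.0014  0.0085  0.0114] rect [606.6  41.8] [40.8 66. ] 16.8
tube T 231 px [196.2 165.5] mean [0.646 0.218] h [-0.0012  0.0086  0.0163] rect [650.4 216. ] [31.5 83.1] 74.1
tube S 240 px [174.4 253.6] mean [0.6411 0.2196] h [-0.0017  0.0079  0.0148] rect [648.2 216.4] [ 29.  113.6] 70.1
ocup T 276 px [201.8 223.9] mean [0.4662 0.1951] h [0.0046 0.0269 0.0593] rect [465.9 194.6] [60.2 47.9] 88.8
ocup S 558 px [224.7 263. ] mean [0.4641 0.1873] h [0.0308 0.0466 0.0585] rect [465.7 186.6] [ 51.3 107.3] 61.1
bco T 185 px [335.2 155. ] mean [ 0.6698 -0.2109] h [0.002  0.0048 0.0079] rect [ 669.9 -210.4] [43.3 43.7] 88.7
bco S 64 px [306.7 205.9] mean [ 0.6733 -0.2159] h [0.0037 0.0049 0.0059] rect [ 673.3 -215.3] [44.9 31.7] 50.2
oco T 200 px [304.6 193.9] mean [ 0.5514 -0.1142] h [0.0028 0.0051 0.0079] rect [ 551.1 -113.9] [45.7 45.6] 43.9
oco S 91 px [307.3 227.5] mean [ 0.5548 -0.1179] h [0.0036 0.0052 0.0063] rect [ 557.9 -119.5] [48.5 38.4] 49.9
red T 468 px [293.2 153.3] mean [ 0.6781 -0.0813] h [0.0013 0.0041 0.007 ] rect [678.4 -81.4] [89.  49.9] 17.4
red S 212 px [269.7 216.5] mean [ 0.6818 -0.0857] h [0.0027 0.0039 0.0052] rect [683.  -85.7] [89.6 47.1] 17.0
green T 221 px [346.8 191.3] mean [ 0.5567 -0.2441] h [0.0013 0.0041 0.0066] rect [ 556.6 -244. ] [38.  56.2] 10.1
green S 101 px [340.9 214.8] mean [ 0.5604 -0.2493] h [0.0028 0.0041 0.0056] rect [ 560.8 -249.6] [37.4 52.2] 8.5
```

Request:
drive_tool --steps '[{"translation": [-0.97,-0.47,0],"angular": [0,0,0],"gripper": 1},{"translation": [-0.97,-0.47,0],"angular": [0,0,0],"gripper": 1},{"translation": [-0.97,-0.47,0],"angular": [0,0,0],"gripper": 1},{"translation": [-0.97,-0.47,0],"angular": [0,0,0],"gripper": 1},{"translation": [-0.97,-0.47,0],"angular": [0,0,0],"gripper": 1},{"translation": [-0.97,-0.47,0],"angular": [0,0,0],"gripper": 1},{"translation": [-0.97,-0.47,0],"angular": [0,0,0],"gripper": 1},{"translation": [-0.97,-0.47,0],"angular": [0,0,0],"gripper": 1}]'

```text
t: 1.1
tool_pos: [0.4431, 0.3535, 0.2307]
tool_rot: [-0.494, -3.102, 0.001]
contact_force: [0.8, 0.1, -0.1]
opening: 0.0859
grip_force: 0.0
```

Request:
drive_tool --steps '[{"translation": [-0.97,-0.47,0],"angular": [0,0,0],"gripper": 1},{"translation": [-0.97,-0.47,0],"angular": [0,0,0],"gripper": 1},{"translation": [-0.97,-0.47,0],"angular": [0,0,0],"gripper": 1},{"translation": [-0.5,-0.25,0],"angular": [0,0,0],"gripper": 1},{"translation": [0,0,0],"angular": [0,0,0],"gripper": 1},{"translation": [0,0,0],"angular": [0,0,0],"gripper": 1}]'

```text
t: 1.85
tool_pos: [0.5507, 0.25, 0.231]
tool_rot: [-0.493, -3.102, -0.0]
contact_force: [0.2, 0.6, 0.4]
opening: 0.0852
grip_force: 0.0
```

```bash
cat >> h.py <<'E'
def snap(n,f):
    from station import ctrl
    d=ctrl.get_image(n);cv2.imwrite(f'pics/{f}.png',d['color'][:,:,::-1]);np.savez(f+'.npz',**d);return d
def plan(xyz,yaw=None):
    """tool shift in row units (4cm) after turning so that closing axis is at yaw deg (world, mod 180)"""
    from station import ctrl
    o=ctrl.get_obs();R=Ro.from_rotvec(o['tool_rot']).as_matrix()
    y0=np.degrees(np.arctan2(R[1,1],R[0,1]));dy=0 if yaw is None else (yaw-y0+90)%180-90
    tilt=Ro.from_matrix(R.T@(Ro.from_euler('z',y0-90,degrees=True)*Ro.from_matrix(np.diag([-1.,1,-1]))).as_matrix()).as_rotvec(degrees=True)
    R2=Ro.from_euler('z',dy,degrees=True).as_matrix()@R
    print('pos',o['tool_pos'].round(4),'yaw',y0.round(1),'q6',o['q'][5].round(2),'t',round(o['t'],2),'open',round(o['opening'],4),'grip',round(o['grip_force'],1),'F',np.round(o['contact_force'],1))
    print(' turn rows(wz units)',round(-dy/8,2),'shift units then',(R2.T@(np.array(xyz)-o['tool_pos'])/.04).round(3),'tilt fix deg',tilt.round(2))
E
python3 - <<'E'
from h import *
d=snap('wrist','w1')
print(d['fx'],np.round(-d['R'].T@d['t'],3),d['R'].round(2).tolist())
plan((0.648,0.216,0.12),74)
E
```

```text
317.125716258172 [0.486 0.27  0.374] [[0.31, 0.95, -0.0], [0.92, -0.3, 0.26], [0.25, -0.08, -0.96]]
pos [0.5506 0.2502 0.2312] yaw 72.0 q6 -0.95 t 1.9 open 0.0853 grip 0.0 F [ 0.1  0.4 -0.7]
 turn rows(wz units) -0.25 shift units then [-2.577 -0.151  2.778] tilt fix deg [ 0.01 -0.04  0.  ]
```

View pics/w1.png

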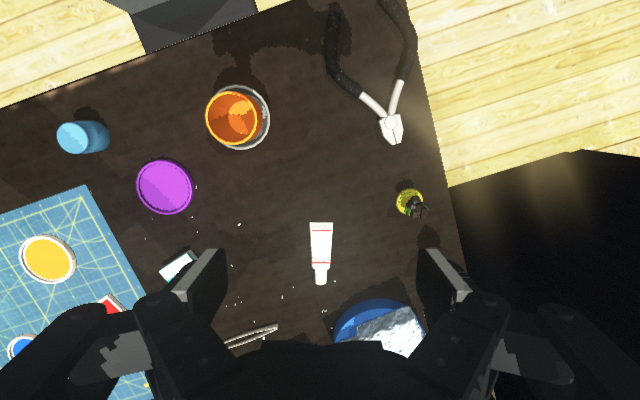

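The wrist view shows the tube at (320,252) with its cap towards (320,280), the cup stack at (236,118), the pot at (80,137) and the packet at (178,266), partly behind a finger.

```bash
python3 - <<'E'
from h import *
d=dict(np.load('w1.npz'))
meas(d,'pale',(320,250),38,'tube');meas(d,'orange',(232,118),38,'ocup');meas(d,'blue',(75,137),22,'pot');meas(d,'pale',(178,266),22,'packet');meas(d,'orange',(47,260),30,'oco')
# tops from depth
for n,uv,r,lo,hi in (('cup rim',(236,118),40,.054,.07),('grey rim',(236,118),45,.028,.037),('pot top',(75,137),26,.03,.042),('tube',(320,250),40,.008,.03),('packet',(178,266),24,.008,.02)):
    v,u=np.mgrid[:400,:640];k=((u-uv[0])**2+(v-uv[1])**2<r*r)&(d['depth']>0)
    W=world(d,np.c_[u[k],v[k]],d['depth'][k]);W=W[(W[:,2]>lo)&(W[:,2]<hi)]
    c,wh,a=cv2.minAreaRect((W[:,:2]*1000).astype(np.float32));cc,rr=cv2.minEnclosingCircle((W[:,:2]*1000).astype(np.float32))
    print(n,len(W),'z',np.percentile(W[:,2],[50,90,99]).round(4),'rect',np.round(c,1),np.round(wh,1),round(a,1),'circ',np.round(cc,1),round(rr,1))
E
```

```text
tube 1193 px [320.7 249.1] mean [0.6411 0.2185] h [0.0038 0.0123 0.0183] rect [647.5 216.4] [29.  85.3] 71.3
ocup 2281 px [232.9 117.1] mean [0.4616 0.1793] h [0.0082 0.0264 0.0607] rect [461.  179.5] [61.8 54.1] 74.6
pot 1119 px [ 77.1 136.7] mean [0.4297 0.0189] h [0.0236 0.036  0.0374] rect [430.   18.2] [42.9 33.1] 71.9
packet 410 px [174.7 266.6] mean [0.606  0.0375] h [0.0122 0.0134 0.0144] rect [606.8  39.2] [18.  46.9] 15.7
oco 1 px [ 48. 240.] mean [ 0.5257 -0.1004] h [0.0075 0.0075 0.0075] rect [ 525.7 -100.4] [0. 0.] 0.0
cup rim 635 z [0.0619 0.0632 0.0641] rect [464.3 186.7] [49.2 49.3] 74.3 circ [464.7 186.6] 25.1
grey rim 694 z [0.0341 0.0356 0.0369] rect [465.5 190.6] [56.  64.8] 75.9 circ [464.7 186.6] 32.8
pot top 884 z [0.0364 0.0375 0.0383] rect [429.1  13.6] [33.1 32.2] 28.0 circ [429.5  13.6] 17.0
tube 899 z [0.0143 0.0192 0.022 ] rect [651.1 215.6] [25.  71.5] 71.4 circ [650.6 215.8] 36.5
packet 411 z [0.0134 0.0144 0.0149] rect [605.5  38.7] [17.8 47.3] 22.7 circ [608.   39.9] 24.1
```

```bash
python3 - <<'E'
from h import *
for f in('top0','w1'):
    d=dict(np.load(f+'.npz'));v,u=np.mgrid[:400,:640];k=d['depth']>0
    W=world(d,np.c_[u[k],v[k]],d['depth'][k])
    W=W[(W[:,2]>.025)&(W[:,2]<.14)&(W[:,0]>.6)&(W[:,0]<.85)&(W[:,1]>.1)&(W[:,1]<.33)]
    if len(W):print(f,len(W),np.percentile(W,[2,50,98],axis=0).round(3).tolist(), np.histogram(W[:,0],bins=np.arange(.6,.86,.02)))
E
```

```text
top0 2941 [[0.749, 0.106, 0.035], [0.794, 0.223, 0.128], [0.847, 0.32, 0.135]] (array([  1,   5,   0,   0,   0,   0,   1, 171, 854, 613, 555, 525]), array([0.6 , 0.62, 0.64, 0.66, 0.68, 0.7 , 0.72, 0.74, 0.76, 0.78, 0.8 ,
       0.82, 0.84]))
w1 2241 [[0.739, 0.216, 0.025], [0.749, 0.275, 0.053], [0.781, 0.321, 0.057]] (array([  25,    6,    0,    0,    0,    0,   40, 1523,  589,   58,    0,
          0]), array([0.6 , 0.62, 0.64, 0.66, 0.68, 0.7 , 0.72, 0.74, 0.76, 0.78, 0.8 ,
       0.82, 0.84]))
```

Request:
drive_tool --steps '[{"translation": [-0.65,-0.02,0.8],"angular": [0,0,0],"gripper": 1},{"translation": [-0.65,-0.02,0.8],"angular": [0,0,0],"gripper": 0.7},{"translation": [-0.65,-0.02,0.8],"angular": [0,0,0],"gripper": 0.7},{"translation": [-0.65,-0.02,0.6],"angular": [0,0,0],"gripper": 0.7},{"translation": [0,0,0],"angular": [0,0,0],"gripper": 0.7},{"translation": [0,0,0],"angular": [0,0,0],"gripper": 0.7}]'

```text
t: 2.65
tool_pos: [0.6489, 0.215, 0.1123]
tool_rot: [0.492, 3.102, 0.001]
contact_force: [0.6, -0.1, 1.1]
opening: 0.0595
grip_force: 0.0
```

```bash
python3 - <<'E'
from h import *
plan((.649,.2155,.008),72)
d=snap('wrist','w2')
v,u=np.mgrid[:400,:640];k=(d['depth']>0)
W=world(d,np.c_[u[k],v[k]],d['depth'][k]);W=W[(W[:,2]>.008)&(W[:,2]<.03)&(abs(W[:,0]-.65)<.055)&(abs(W[:,1]-.2155)<.04)]
print(len(W),W.mean(0).round(4),cv2.minAreaRect((W[:,:2]*1000).astype(np.float32)))
E
```

```text
pos [0.6489 0.215  0.1123] yaw 72.0 q6 -1.05 t 2.65 open 0.0595 grip 0.0 F [ 0.6 -0.1  1.1]
 turn rows(wz units) -0.0 shift units then [0.003 0.01  2.606] tilt fix deg [ 0.04  0.02 -0.  ]
2263 [0.6479 0.2166 0.0143] ((651.4918212890625, 215.46444702148438), (25.562984466552734, 72.14906311035156), 71.93560791015625)
```

View pics/w2.png

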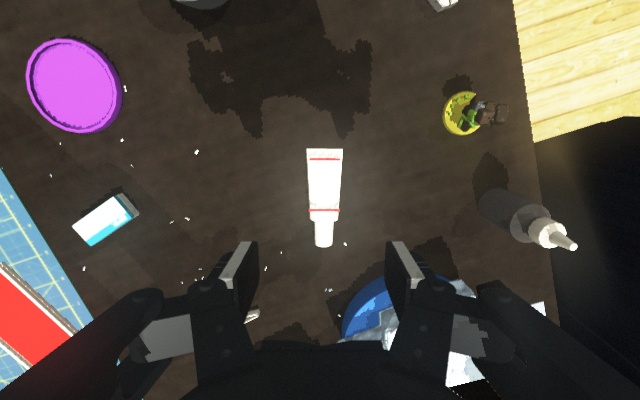

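The tube is at (323,197), aligned midway between the fingers. I'm descending and gripping.

Request:
drive_tool --steps '[{"translation": [0,0,0.7],"angular": [0,0,0],"gripper": 0.7},{"translation": [0,0,0.7],"angular": [0,0,0],"gripper": 0.7},{"translation": [0,0,0.7],"angular": [0,0,0],"gripper": 0.7},{"translation": [0,0,0.45],"angular": [0,0,0],"gripper": 0.7},{"translation": [0,0,0],"angular": [0,0,0],"gripper": 0.7},{"translation": [0,0,0],"angular": [0,0,0],"gripper": 0},{"translation": [0,0,0],"angular": [0,0,0],"gripper": 0},{"translation": [0,0,0],"angular": [0,0,0],"gripper": 0}]' --force 40

```text
t: 3.7
tool_pos: [0.6507, 0.2143, 0.0114]
tool_rot: [0.494, 3.1, 0.002]
contact_force: [-0.2, 0.6, 5.3]
opening: 0.0201
grip_force: 37.5
```

Request:
drive_tool --steps '[{"translation": [0,0,0],"angular": [0,0,0],"gripper": 0},{"translation": [0,0,0],"angular": [0,0,0],"gripper": 0},{"translation": [0,0,0],"angular": [0,0,0],"gripper": 0}]'

```text
t: 4.08
tool_pos: [0.6507, 0.2143, 0.0113]
tool_rot: [0.494, 3.1, 0.002]
contact_force: [-0.5, 0.6, 6.3]
opening: 0.0199
grip_force: 37.9
```

```bash
python3 -c "
from h import *
plan((.68,-.083,.1),72+35.2)"
```

```text
pos [0.6507 0.2143 0.0113] yaw 71.9 q6 -1.05 t 4.08 open 0.0199 grip 37.9 F [-0.5  0.6  6.3]
 turn rows(wz units) -4.41 shift units then [ 1.492 -7.314 -2.233] tilt fix deg [ 0.1   0.14 -0.  ]
```

Request:
drive_tool --steps '[{"translation": [0,0,-0.8],"angular": [0,0,0],"gripper": 0},{"translation": [0,0,-0.9],"angular": [0,0,0],"gripper": 0},{"translation": [0,0,-0.9],"angular": [0,0,-0.88],"gripper": 0},{"translation": [0,0,-0.9],"angular": [0,0,-0.88],"gripper": 0},{"translation": [0,0,0],"angular": [0,0,-0.88],"gripper": 0},{"translation": [0,0,0],"angular": [0,0,-0.88],"gripper": 0},{"translation": [0,0,0],"angular": [0,0,-0.88],"gripper": 0},{"translation": [0.15,-0.8,0],"angular": [0,0,0],"gripper": 0}]'

```text
t: 5.08
tool_pos: [0.6525, 0.1826, 0.1488]
tool_rot: [0.473, -3.105, -0.0]
contact_force: [-0.7, -0.6, -1.0]
opening: 0.0198
grip_force: 36.8
```

Request:
drive_tool --steps '[{"translation": [0.15,-0.8,0],"angular": [0,0,0],"gripper": 0},{"translation": [0.15,-0.8,0],"angular": [0,0,0],"gripper": 0},{"translation": [0.15,-0.8,0],"angular": [0,0,0],"gripper": 0},{"translation": [0.15,-0.8,0],"angular": [0,0,0],"gripper": 0},{"translation": [0,0,0],"angular": [0,0,0],"gripper": 0},{"translation": [0,0,0],"angular": [0,0,0],"gripper": 0}]'

```text
t: 5.82
tool_pos: [0.6674, 0.0525, 0.149]
tool_rot: [0.467, -3.106, -0.001]
contact_force: [-0.5, 0.6, -0.1]
opening: 0.0196
grip_force: 36.8
```

```bash
python3 - <<'E'
from h import *
plan((.68,-.083,.1))
d=snap('wrist','w3')
S={'red':('red',(.679,-.083),70),'green':('green',(.558,-.246),60),'blue':('blue',(.671,-.213),40),'orange':('orange',(.553,-.116),45)}
for n,(c,xy,r) in S.items():
    p=proj(d,[*xy,.006])[0]
    if 0<p[0]<640 and 0<p[1]<400: meas(d,c,p,r,n)
    else: print(n,p)
E
```

```text
pos [0.6674 0.0525 0.149 ] yaw 107.1 q6 -1.9 t 5.83 open 0.0196 grip 36.8 F [-0.5  0.6 -0.1]
 turn rows(wz units) 0.0 shift units then [ 0.696 -3.331  1.223] tilt fix deg [ 0.04 -0.03  0.  ]
red 6561 px [175.2 151.8] mean [ 0.6741 -0.0827] h [0.0059 0.0067 0.0077] rect [676.3 -82. ] [95.1 55.7] 17.5
green [ -9.2021002  -55.44178301]
blue 2686 px [27.1 99.9] mean [ 0.6664 -0.2114] h [0.0067 0.0076 0.0086] rect [ 666.7 -210.5] [49.3 46.6] 2.0
orange [160.89779733  -6.06836745]
```

View pics/w3.png

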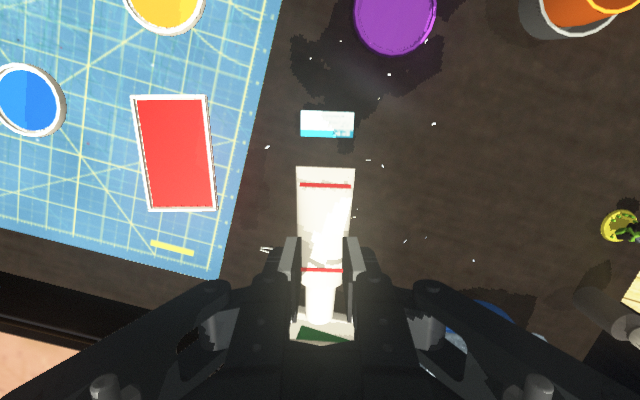

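The tube is in the hand along (325,170)–(322,315), and the red tray is at (177,152), angled the same way. Next I measure the tube's offset in the hand.

```bash
python3 - <<'E'
from h import *
d=dict(np.load('w3.npz'))
tp=np.array([.6674,.0525,.149]);R=Ro.from_rotvec([0.467,-3.106,-.001]).as_matrix()
print('tcp px',proj(d,tp),proj(d,tp+R@[-.02,0,0]))
for uv in [(299,170),(353,170),(325,186),(325,270),(307,318),(337,318)]:
    z=d['depth'][uv[1],uv[0]];print(uv,z.round(3),((world(d,[uv],[z])[0]-tp)@R*1000).round(1))
print('tray floor z, desk ref',[world(d,[p],[d['depth'][p[1],p[0]]])[0].round(4).tolist() for p in((175,150),(250,60),(70,180),(220,160),(207,150))])
E
```

```text
tcp px [[322.12083993 255.7334392 ]] [[322.15563668 291.74914333]]
(299, 170) 0.153 [ 41.2 -11.1   8.5]
(353, 170) 0.155 [40.9 15.2 10.2]
(325, 186) 0.148 [34.9  1.4  1.3]
(325, 270) 0.147 [ -2.3   1.3 -10.3]
(307, 318) 0.163 [-33.8  -7.8  -2.3]
(337, 318) 0.325 [-135.4   15.5  137.9]
tray floor z, desk ref [[0.6721, -0.0837, 0.0057], [0.5794, -0.0375, 0.0036], [0.7287, -0.1731, 0.0032], [0.6696, -0.0437, 0.0036], [0.663, -0.0553, 0.0089]]
```

Request:
drive_tool --steps '[{"translation": [0.17,-0.82,0],"angular": [0,0,0],"gripper": 0},{"translation": [0.17,-0.82,0],"angular": [0,0,0],"gripper": 0},{"translation": [0.18,-0.82,0.5],"angular": [0,0,0],"gripper": 0},{"translation": [0.18,-0.82,0.7],"angular": [0,0,0],"gripper": 0},{"translation": [0,0,0.8],"angular": [0,0,0],"gripper": 0},{"translation": [0,0,0.5],"angular": [0,0,0],"gripper": 0},{"translation": [0,0,0],"angular": [0,0,0],"gripper": 0},{"translation": [0,0,0],"angular": [0,0,0],"gripper": 0}]'

```text
t: 6.88
tool_pos: [0.6806, -0.0809, 0.0507]
tool_rot: [-0.469, 3.104, -0.001]
contact_force: [1.0, 0.3, -0.4]
opening: 0.0198
grip_force: 36.9
```

```bash
python3 -c "
from h import *
plan((.679,-.0814,.0175))"
```

```text
pos [ 0.6806 -0.0809  0.0507] yaw 107.2 q6 -2.1 t 6.88 open 0.0198 grip 36.9 F [ 1.   0.3 -0.4]
 turn rows(wz units) 0.0 shift units then [ 0.043 -0.     0.831] tilt fix deg [-0.06  0.11  0.  ]
```

Request:
drive_tool --steps '[{"translation": [0.04,0,0.4],"angular": [0,0,0],"gripper": 0},{"translation": [0,0,0.27],"angular": [0,0,0],"gripper": 0},{"translation": [0,0,0.15],"angular": [0,0,0],"gripper": 0},{"translation": [0,0,0],"angular": [0,0,0],"gripper": 0},{"translation": [0,0,0],"angular": [0,0,0],"gripper": 0.45},{"translation": [0,0,0],"angular": [0,0,0],"gripper": 0.45},{"translation": [0,0,0],"angular": [0,0,0],"gripper": 0.45}]'

```text
t: 7.75
tool_pos: [0.6779, -0.082, 0.0162]
tool_rot: [0.467, -3.106, -0.0]
contact_force: [-0.8, 0.4, -0.2]
opening: 0.0388
grip_force: 0.0
```

Request:
drive_tool --steps '[{"translation": [0,0,-0.3],"angular": [0,0,0],"gripper": 0.45},{"translation": [0,0,-0.7],"angular": [0,0,0],"gripper": 0.45},{"translation": [0,0,-1],"angular": [0,0,0],"gripper": 0.7},{"translation": [0,0,-1],"angular": [0,0,0],"gripper": 0.7},{"translation": [0,0,-1],"angular": [0,0,0],"gripper": 0.7},{"translation": [0,0,0],"angular": [0,0,0],"gripper": 0.7},{"translation": [0,0,0],"angular": [0,0,0],"gripper": 0.7}]'

```text
t: 8.62
tool_pos: [0.6778, -0.0819, 0.1765]
tool_rot: [0.467, -3.107, 0.0]
contact_force: [-0.9, -0.5, 0.1]
opening: 0.06
grip_force: 0.0
```

```bash
python3 - <<'E'
from h import *
plan((.608,.039,.10),16)
d=snap('wrist','w4')
v,u=np.mgrid[:400,:640];k=(d['depth']>0)
W=world(d,np.c_[u[k],v[k]],d['depth'][k]);W=W[(W[:,2]>.014)&(W[:,2]<.04)&(abs(W[:,0]-.68)<.055)&(abs(W[:,1]+.08)<.04)]
print(len(W),W.mean(0).round(4),np.percentile(W[:,2],99),cv2.minAreaRect((W[:,:2]*1000).astype(np.float32)))
S={'green':('green',(.558,-.246),60),'orange':('orange',(.553,-.116),45),'blue':('blue',(.671,-.213),40)}
for n,(c,xy,r) in S.items():
    p=proj(d,[*xy,.006])[0]
    if 0<p[0]<640 and 0<p[1]<400: meas(d,c,p,r,n)
    else: print(n,p)
E
```

```text
pos [ 0.6778 -0.0819  0.1765] yaw 107.1 q6 -2.1 t 8.62 open 0.06 grip 0.0 F [-0.9 -0.5  0.1]
 turn rows(wz units) -11.11 shift units then [-3.387  0.845  1.913] tilt fix deg [-0. -0. -0.]
1479 [ 0.6754 -0.0829  0.02  ] 0.02700209454351511 ((677.6848754882812, -82.36566925048828), (71.82141876220703, 25.668107986450195), 13.924071311950684)
green 1817 px [186.4  12.2] mean [ 0.5665 -0.2405] h [0.0059 0.0069 0.0079] rect [ 568.9 -242. ] [22.9 65. ] 17.0
orange 2609 px [330.9  41.2] mean [ 0.5518 -0.1119] h [0.0068 0.0078 0.0088] rect [ 551.4 -112.9] [48.1 55.1] 40.5
blue 2081 px [196.5 132.9] mean [ 0.6667 -0.2117] h [0.0067 0.0077 0.0086] rect [ 667.1 -211.5] [48.2 49.2] 57.9
```

View pics/w4.png

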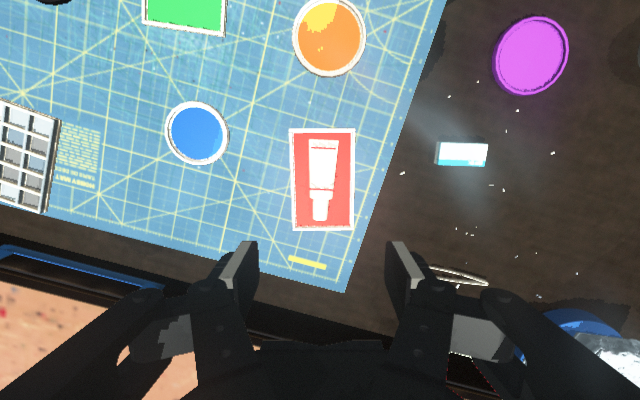

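The tube lies at (320,178), centred in the red tray. The packet is at (461,154).

```bash
python3 - <<'E'
from h import *
d=dict(np.load('w4.npz'));meas(d,'pale',proj(d,[.61,.039,.01])[0],36,'packet')
E
```

```text
packet 1826 px [458.1 151.3] mean [0.6091 0.0346] h [0.0001 0.0129 0.0143] rect [609.6  33. ] [63.6 37.3] 81.6
```

Request:
drive_tool --steps '[{"translation": [0,0,0],"angular": [0,0,0.95],"gripper": 0.7},{"translation": [0,0,0],"angular": [0,0,0.95],"gripper": 0.7},{"translation": [0,0,0],"angular": [0,0,0.95],"gripper": 0.7},{"translation": [0,0,0],"angular": [0,0,0.95],"gripper": 0.7},{"translation": [0,0,0],"angular": [0,0,0.95],"gripper": 0.7},{"translation": [0,0,0],"angular": [0,0,0.95],"gripper": 0.7},{"translation": [0,0,0],"angular": [0,0,0.95],"gripper": 0.7},{"translation": [0,0,0],"angular": [0,0,0.95],"gripper": 0.7}]'

```text
t: 9.68
tool_pos: [0.6769, -0.0817, 0.174]
tool_rot: [-1.174, -2.91, 0.001]
contact_force: [-0.3, -0.6, -0.3]
opening: 0.0598
grip_force: 0.0
```

Request:
drive_tool --steps '[{"translation": [0,0,0],"angular": [0,0,0.95],"gripper": 0.7},{"translation": [0,0,0],"angular": [0,0,0.95],"gripper": 0.7},{"translation": [0,0,0],"angular": [0,0,0.95],"gripper": 0.7},{"translation": [0,0,0],"angular": [0,0,0.95],"gripper": 0.7},{"translation": [0.85,-0.21,0],"angular": [0,0,0],"gripper": 0.7},{"translation": [0.85,-0.21,0],"angular": [0,0,0],"gripper": 0.7},{"translation": [0.85,-0.21,0],"angular": [0,0,0],"gripper": 0.7},{"translation": [0.85,-0.21,0],"angular": [0,0,0],"gripper": 0.7}]'

```text
t: 10.68
tool_pos: [0.6067, 0.0406, 0.1742]
tool_rot: [-1.891, -2.505, 0.003]
contact_force: [0.5, 1.0, 0.3]
opening: 0.0597
grip_force: 0.0
```

```bash
python3 - <<'E'
from h import *
d=snap('wrist','w5');meas(d,'pale',proj(d,[.61,.039,.01])[0],36,'packet')
v,u=np.mgrid[:400,:640];k=(d['depth']>0)
W=world(d,np.c_[u[k],v[k]],d['depth'][k]);W=W[(W[:,2]>.009)&(W[:,2]<.03)&(abs(W[:,0]-.61)<.04)&(abs(W[:,1]-.039)<.04)]
print(len(W),W.mean(0).round(4),np.percentile(W[:,2],50),cv2.minAreaRect((W[:,:2]*1000).astype(np.float32)))
plan((.608,.039,.006),16)
E
```

```text
packet 1064 px [325.9 183.8] mean [0.6094 0.0403] h [0.0124 0.0136 0.0145] rect [610.   39.9] [22.3 46.3] 15.5
1027 [0.6101 0.0401 0.0136] 0.013593858570460868 ((610.5966796875, 39.666481018066406), (21.435041427612305, 45.99577713012695), 15.48949909210205)
pos [0.6048 0.044  0.174 ] yaw 16.1 q6 -0.33 t 10.72 open 0.0599 grip 0.0 F [ 0.2  2.8 -1.5]
 turn rows(wz units) 0.01 shift units then [-0.16   0.062  4.199] tilt fix deg [-0.27 -0.25 -0.  ]
```

Request:
drive_tool --steps '[{"translation": [-0.16,0.11,0.8],"angular": [0,0,0],"gripper": 0.6},{"translation": [0,0,0.8],"angular": [0,0,0],"gripper": 0.6},{"translation": [0,0,0.8],"angular": [0,0,0],"gripper": 0.6},{"translation": [0,0,0.7],"angular": [0,0,0],"gripper": 0.6},{"translation": [0,0,0],"angular": [0,0,0],"gripper": 0.6},{"translation": [0,0,0],"angular": [0,0,0],"gripper": 0.6}]'

```text
t: 11.48
tool_pos: [0.6145, 0.0346, 0.0527]
tool_rot: [-1.893, -2.507, 0.0]
contact_force: [0.4, 0.0, 0.8]
opening: 0.0509
grip_force: 0.0
```

```bash
python3 -c "
from h import *
plan((.610,.0398,.008),15.8)"
```

```text
pos [0.6145 0.0346 0.0527] yaw 15.9 q6 -0.34 t 11.47 open 0.0509 grip 0.0 F [0.4 0.  0.8]
 turn rows(wz units) 0.01 shift units then [ 0.156 -0.074  1.118] tilt fix deg [-0. -0. -0.]
```

Request:
drive_tool --steps '[{"translation": [0.16,-0.07,0],"angular": [0,0,0],"gripper": 0.55},{"translation": [0,0,0.5],"angular": [0,0,0],"gripper": 0.55},{"translation": [0,0,0.4],"angular": [0,0,0],"gripper": 0.55},{"translation": [0,0,0.2],"angular": [0,0,0],"gripper": 0.55},{"translation": [0,0,0],"angular": [0,0,0],"gripper": 0.55},{"translation": [0,0,0],"angular": [0,0,0],"gripper": 0.55}]'

```text
t: 12.22
tool_pos: [0.6104, 0.04, 0.0088]
tool_rot: [1.892, 2.507, 0.001]
contact_force: [-0.5, -0.6, 0.0]
opening: 0.0468
grip_force: 0.0
```

Request:
drive_tool --steps '[{"translation": [0,0,0],"angular": [0,0,0],"gripper": 0},{"translation": [0,0,0],"angular": [0,0,0],"gripper": 0},{"translation": [0,0,0],"angular": [0,0,0],"gripper": 0},{"translation": [0,0,0],"angular": [0,0,0],"gripper": 0},{"translation": [0,0,0],"angular": [0,0,0],"gripper": 0}]' --force 40

```text
t: 12.85
tool_pos: [0.6107, 0.04, 0.0094]
tool_rot: [1.892, 2.506, 0.001]
contact_force: [-0.6, -0.3, 6.7]
opening: 0.0204
grip_force: 39.7
```

```bash
python3 -c "
from h import *
plan((.558,-.246,.15),9.5)"
```

```text
pos [0.6107 0.04   0.0094] yaw 15.9 q6 -0.33 t 12.85 open 0.0204 grip 39.7 F [-0.6 -0.3  6.7]
 turn rows(wz units) 0.8 shift units then [-6.836 -2.475 -3.515] tilt fix deg [ 0.08  0.03 -0.  ]
```

Request:
drive_tool --steps '[{"translation": [0,0,-0.7],"angular": [0,0,0],"gripper": 0},{"translation": [0,0,-0.9],"angular": [0,0,0.4],"gripper": 0},{"translation": [0,0,-0.9],"angular": [0,0,0.4],"gripper": 0},{"translation": [-0.7,-0.26,0],"angular": [0,0,0],"gripper": 0},{"translation": [-0.7,-0.26,0],"angular": [0,0,0],"gripper": 0},{"translation": [-0.7,-0.26,0],"angular": [0,0,0],"gripper": 0},{"translation": [-0.7,-0.26,0],"angular": [0,0,0],"gripper": 0},{"translation": [-0.7,-0.26,0],"angular": [0,0,0],"gripper": 0}]'

```text
t: 13.85
tool_pos: [0.5808, -0.1073, 0.1074]
tool_rot: [-2.029, -2.397, 0.001]
contact_force: [-0.0, 0.2, 0.1]
opening: 0.02
grip_force: 39.1
```

Request:
drive_tool --steps '[{"translation": [-0.7,-0.26,0],"angular": [0,0,0],"gripper": 0},{"translation": [-0.7,-0.26,0],"angular": [0,0,0],"gripper": 0},{"translation": [-0.7,-0.26,0],"angular": [0,0,0],"gripper": 0},{"translation": [-0.7,-0.26,0],"angular": [0,0,0],"gripper": 0},{"translation": [-0.5,-0.2,0],"angular": [0,0,0],"gripper": 0},{"translation": [0,0,0],"angular": [0,0,0],"gripper": 0},{"translation": [0,0,0],"angular": [0,0,0],"gripper": 0},{"translation": [0,0,0],"angular": [0,0,0],"gripper": 0}]'

```text
t: 14.85
tool_pos: [0.5548, -0.244, 0.1084]
tool_rot: [-2.028, -2.399, -0.0]
contact_force: [-0.4, 0.1, -0.7]
opening: 0.0202
grip_force: 39.1
```

```bash
python3 - <<'E'
from h import *
plan((.555,-.2445,.016),9.5)
d=snap('wrist','w6')
for n,c,xy,r in(('green','green',(.555,-.2445),70),('orange','orange',(.551,-.113),50),('blue','blue',(.667,-.211),40)):
    p=proj(d,[*xy,.006])[0];print(n,p)
    if 0<p[0]<640 and 0<p[1]<400: meas(d,c,p,r,n)
E
```

```text
pos [ 0.5548 -0.244   0.1084] yaw 9.6 q6 -0.7 t 14.85 open 0.0202 grip 39.1 F [-0.4  0.1 -0.7]
 turn rows(wz units) 0.01 shift units then [-1.300e-02  2.000e-03  2.309e+00] tilt fix deg [-0.01 -0.02 -0.  ]
green [323.01335514 198.84371396]
green 2804 px [323.  186.1] mean [ 0.5533 -0.2342] h [0.006  0.0068 0.0077] rect [ 554.7 -244.8] [44.9 63.2] 9.0
orange [348.82082423  17.62794751]
orange 1 px [386.  15.] mean [ 0.576  -0.1074] h [0.0067 0.0067 0.0067] rect [ 576.  -107.4] [0. 0.] 0.0
blue [469.79748649 181.08299611]
blue 3029 px [470.7 181.6] mean [ 0.667  -0.2112] h [0.0068 0.0076 0.0085] rect [ 666.9 -211.6] [48.8 49. ] 60.2
```

View pics/w6.png

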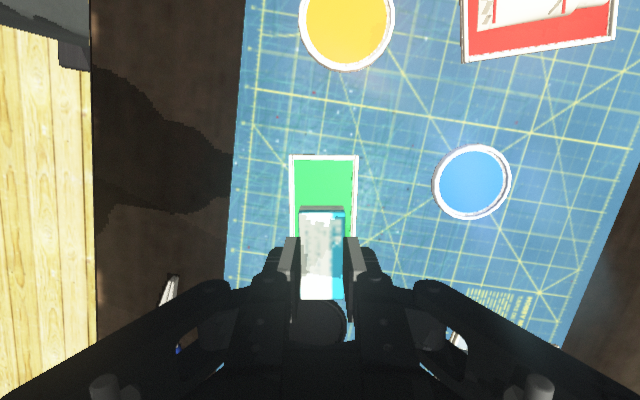

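The packet at (323,255) is in line with the green tray at (323,200). I'm lowering it.

Request:
drive_tool --steps '[{"translation": [0,0,0.6],"angular": [0,0,0],"gripper": 0},{"translation": [0,0,0.6],"angular": [0,0,0],"gripper": 0},{"translation": [0,0,0.5],"angular": [0,0,0],"gripper": 0},{"translation": [0,0,0.4],"angular": [0,0,0],"gripper": 0},{"translation": [0,0,0.2],"angular": [0,0,0],"gripper": 0},{"translation": [0,0,0],"angular": [0,0,0],"gripper": 0},{"translation": [0,0,0],"angular": [0,0,0],"gripper": 0}]'

```text
t: 15.78
tool_pos: [0.5552, -0.2453, 0.0173]
tool_rot: [2.029, 2.397, 0.0]
contact_force: [0.5, -0.3, -0.8]
opening: 0.0201
grip_force: 39.1
```

Request:
drive_tool --steps '[{"translation": [0,0,0],"angular": [0,0,0],"gripper": 0.45},{"translation": [0,0,0],"angular": [0,0,0],"gripper": 0.45},{"translation": [0,0,0],"angular": [0,0,0],"gripper": 0.45},{"translation": [0,0,-0.4],"angular": [0,0,0],"gripper": 0.45},{"translation": [0,0,-0.8],"angular": [0,0,0],"gripper": 0.5},{"translation": [0,0,-1],"angular": [0,0,0],"gripper": 0.7},{"translation": [0,0,-1],"angular": [0,0,0],"gripper": 0.7},{"translation": [0,0,0],"angular": [0,0,0],"gripper": 0.7}]'

```text
t: 16.77
tool_pos: [0.5575, -0.2466, 0.151]
tool_rot: [2.023, 2.39, 0.003]
contact_force: [-0.5, -1.1, 0.6]
opening: 0.0598
grip_force: 0.0
```

```bash
python3 - <<'E'
from h import *
plan((.430,.0135,.16),9.6)
d=snap('wrist','w7')
v,u=np.mgrid[:400,:640];k=(d['depth']>0)
W=world(d,np.c_[u[k],v[k]],d['depth'][k]);W=W[(W[:,2]>.013)&(W[:,2]<.04)&(abs(W[:,0]-.555)<.04)&(abs(W[:,1]+.245)<.045)]
print(len(W),W.mean(0).round(4),np.percentile(W[:,2],50),cv2.minAreaRect((W[:,:2]*1000).astype(np.float32)))
E
```

```text
pos [ 0.5575 -0.2466  0.151 ] yaw 9.5 q6 -0.7 t 16.77 open 0.0598 grip 0.0 F [-0.5 -1.1  0.6]
 turn rows(wz units) -0.01 shift units then [ 6.941 -2.057 -0.288] tilt fix deg [ 0.45  0.39 -0.  ]
1253 [ 0.5541 -0.2451  0.019 ] 0.01906491378010376 ((553.9873046875, -245.8018341064453), (21.818086624145508, 45.56471252441406), 9.701915740966797)
```

Request:
drive_tool --steps '[{"translation": [0.87,-0.26,0],"angular": [0,0,0],"gripper": 0.8},{"translation": [0.87,-0.26,0],"angular": [0,0,0],"gripper": 0.8},{"translation": [0.87,-0.26,0],"angular": [0,0,0],"gripper": 0.8},{"translation": [0.87,-0.26,0],"angular": [0,0,0],"gripper": 0.8},{"translation": [0.87,-0.26,0],"angular": [0,0,0],"gripper": 0.8},{"translation": [0.87,-0.26,0],"angular": [0,0,0],"gripper": 0.8},{"translation": [0.87,-0.26,0],"angular": [0,0,0],"gripper": 0.8},{"translation": [0.87,-0.26,0],"angular": [0,0,0],"gripper": 0.8}]'

```text
t: 17.82
tool_pos: [0.4251, 0.0169, 0.1433]
tool_rot: [-2.029, -2.396, 0.002]
contact_force: [-0.6, 0.6, 0.5]
opening: 0.0682
grip_force: 0.0
```

Request:
drive_tool --steps '[{"translation": [0,0,0],"angular": [0,0,0],"gripper": 0.8},{"translation": [0,0,0],"angular": [0,0,0],"gripper": 0.8},{"translation": [0,0,0],"angular": [0,0,0],"gripper": 0.8}]'

```text
t: 18.2
tool_pos: [0.4269, 0.0151, 0.1443]
tool_rot: [-2.031, -2.396, 0.001]
contact_force: [0.3, -0.2, -0.1]
opening: 0.0685
grip_force: 0.0
```

```bash
python3 - <<'E'
from h import *
d=snap('wrist','w8')
v,u=np.mgrid[:400,:640];k=(d['depth']>0)
W=world(d,np.c_[u[k],v[k]],d['depth'][k]);W=W[(W[:,2]>.03)&(W[:,2]<.042)&(abs(W[:,0]-.43)<.04)&(abs(W[:,1]-.0135)<.04)]
c,r=cv2.minEnclosingCircle((W[:,:2]*1000).astype(np.float32))
print(len(W),W.mean(0).round(4),np.percentile(W[:,2],[50,95]),c,r)
plan((c[0]/1000,c[1]/1000,.018))
E
```

```text
1239 [0.4293 0.0134 0.0364] [0.03650419 0.03762926] (429.7088623046875, 12.478971481323242) 16.643463134765625
pos [0.4269 0.0151 0.1444] yaw 9.4 q6 -0.3 t 18.25 open 0.0683 grip 0.0 F [-0.4  0.4 -0.3]
 turn rows(wz units) 0.0 shift units then [-0.077  0.06   3.16 ] tilt fix deg [-0.03  0.    0.  ]
```

View pics/w8.png

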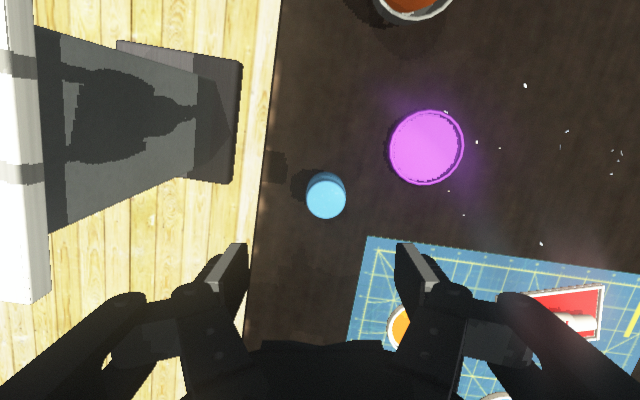

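The pot is at (326,198), between the fingers. I'm grasping it and carrying it to the blue coaster.

Request:
drive_tool --steps '[{"translation": [-0.08,0.06,0.8],"angular": [0,0,0],"gripper": 0.8},{"translation": [0,0,0.8],"angular": [0,0,0],"gripper": 0.8},{"translation": [0,0,0.7],"angular": [0,0,0],"gripper": 0.8},{"translation": [0,0,0.6],"angular": [0,0,0],"gripper": 0.8},{"translation": [0,0,0.3],"angular": [0,0,0],"gripper": 0.8},{"translation": [0,0,0],"angular": [0,0,0],"gripper": 0.8},{"translation": [0,0,0],"angular": [0,0,0],"gripper": 0.8}]'

```text
t: 19.12
tool_pos: [0.4306, 0.0128, 0.0176]
tool_rot: [2.029, 2.396, 0.002]
contact_force: [0.9, 0.1, 0.1]
opening: 0.0682
grip_force: 0.0
```

Request:
drive_tool --steps '[{"translation": [0,0,0],"angular": [0,0,0],"gripper": 0},{"translation": [0,0,0],"angular": [0,0,0],"gripper": 0},{"translation": [0,0,0],"angular": [0,0,0],"gripper": 0},{"translation": [0,0,0],"angular": [0,0,0],"gripper": 0},{"translation": [0,0,0],"angular": [0,0,0],"gripper": 0},{"translation": [0,0,0],"angular": [0,0,0],"gripper": 0}]' --force 40

```text
t: 19.88
tool_pos: [0.4303, 0.013, 0.0177]
tool_rot: [2.029, 2.397, 0.001]
contact_force: [-1.9, -0.1, 5.8]
opening: 0.0323
grip_force: 39.5
```

```bash
python3 -c "
from h import *
plan((.667,-.2115,.1))"
```

```text
pos [0.4303 0.013  0.0177] yaw 9.5 q6 -0.31 t 19.88 open 0.0323 grip 39.5 F [-1.9 -0.1  5.8]
 turn rows(wz units) 0.0 shift units then [-6.515  4.91  -2.05 ] tilt fix deg [ 0.07  0.03 -0.  ]
```

Request:
drive_tool --steps '[{"translation": [0,0,-0.7],"angular": [0,0,0],"gripper": 0},{"translation": [0,0,-0.8],"angular": [0,0,0],"gripper": 0},{"translation": [0,0,-0.8],"angular": [0,0,0],"gripper": 0},{"translation": [-0.72,0.54,0],"angular": [0,0,0],"gripper": 0},{"translation": [-0.72,0.54,0],"angular": [0,0,0],"gripper": 0},{"translation": [-0.72,0.54,0],"angular": [0,0,0],"gripper": 0},{"translation": [-0.72,0.54,0],"angular": [0,0,0],"gripper": 0},{"translation": [-0.72,0.54,0],"angular": [0,0,0],"gripper": 0}]'

```text
t: 20.88
tool_pos: [0.5605, -0.1119, 0.1082]
tool_rot: [-2.03, -2.398, 0.0]
contact_force: [0.1, -0.7, -0.8]
opening: 0.032
grip_force: 40.0
```

Request:
drive_tool --steps '[{"translation": [-0.72,0.54,0],"angular": [0,0,0],"gripper": 0},{"translation": [-0.72,0.54,0],"angular": [0,0,0],"gripper": 0},{"translation": [-0.72,0.54,0],"angular": [0,0,0],"gripper": 0},{"translation": [-0.72,0.54,0],"angular": [0,0,0],"gripper": 0},{"translation": [0,0,0],"angular": [0,0,0],"gripper": 0},{"translation": [0,0,0],"angular": [0,0,0],"gripper": 0},{"translation": [0,0,0],"angular": [0,0,0],"gripper": 0}]'

```text
t: 21.75
tool_pos: [0.6634, -0.2096, 0.1083]
tool_rot: [-2.028, -2.398, 0.0]
contact_force: [-0.4, 0.4, -0.7]
opening: 0.0319
grip_force: 40.1
```

```bash
python3 - <<'E'
from h import *
plan((.667,-.2115,.025))
d=snap('wrist','w9')
# rim of blue coaster & pot in hand
v,u=np.mgrid[:400,:640];k=(d['depth']>0)
W=world(d,np.c_[u[k],v[k]],d['depth'][k])
r=W[(W[:,2]>.0085)&(W[:,2]<.014)&(np.hypot(W[:,0]-.667,W[:,1]+.2115)<.04)]
print('rim',len(r),r.max(0).round(4),r.min(0).round(4),cv2.minEnclosingCircle((r[:,:2]*1000).astype(np.float32)) if len(r) else '')
E
```

```text
pos [ 0.6634 -0.2096  0.1083] yaw 9.5 q6 -0.58 t 21.75 open 0.0319 grip 40.1 F [-0.4  0.4 -0.7]
 turn rows(wz units) 0.0 shift units then [-0.064  0.082  2.081] tilt fix deg [-0.04 -0.03 -0.  ]
rim 902 [ 0.6973 -0.1815  0.0129] [ 0.6374 -0.2311  0.0085] ((667.4452514648438, -211.5084686279297), 30.407733917236328)
```

View pics/w9.png

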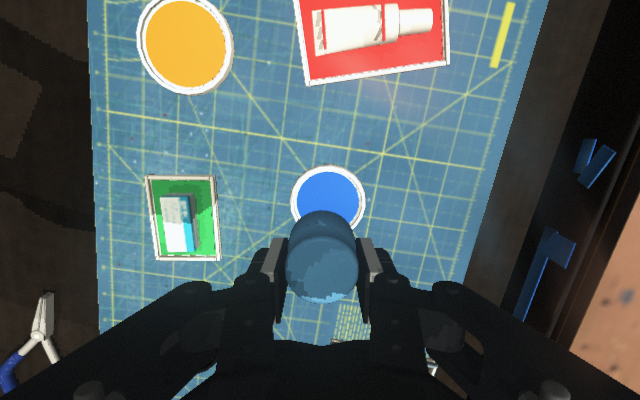

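The pot is in the hand at (322,265), over the blue coaster at (329,200). The orange coaster is at (185,45).

Request:
drive_tool --steps '[{"translation": [-0.06,0.08,0.4],"angular": [0,0,0],"gripper": 0},{"translation": [0,0,0.6],"angular": [0,0,0],"gripper": 0},{"translation": [0,0,0.5],"angular": [0,0,0],"gripper": 0},{"translation": [0,0,0.35],"angular": [0,0,0],"gripper": 0},{"translation": [0,0,0.2],"angular": [0,0,0],"gripper": 0},{"translation": [0,0,0.05],"angular": [0,0,0],"gripper": 0},{"translation": [0,0,0],"angular": [0,0,0],"gripper": 0}]'

```text
t: 22.68
tool_pos: [0.668, -0.2125, 0.025]
tool_rot: [2.029, 2.397, 0.0]
contact_force: [-1.0, -0.5, -0.7]
opening: 0.032
grip_force: 40.0
```

Request:
drive_tool --steps '[{"translation": [0,0,0],"angular": [0,0,0],"gripper": 0.7},{"translation": [0,0,0],"angular": [0,0,0],"gripper": 0.7},{"translation": [0,0,0],"angular": [0,0,0],"gripper": 0.7},{"translation": [0,0,-0.6],"angular": [0,0,0],"gripper": 0.7},{"translation": [0,0,-0.9],"angular": [0,0,0],"gripper": 0.7},{"translation": [0,0,-1],"angular": [0,0,0],"gripper": 1},{"translation": [0,0,-1],"angular": [0,0,0],"gripper": 1},{"translation": [0,0,0],"angular": [0,0,0],"gripper": 1}]'

```text
t: 23.68
tool_pos: [0.6707, -0.2136, 0.1725]
tool_rot: [2.022, 2.389, 0.005]
contact_force: [0.7, -0.1, -0.2]
opening: 0.0854
grip_force: 0.0
```

```bash
python3 - <<'E'
from h import *
plan((.4645,.1866,.18))
d=snap('wrist','w10')
v,u=np.mgrid[:400,:640];k=(d['depth']>0)
W=world(d,np.c_[u[k],v[k]],d['depth'][k])
r=W[(W[:,2]>.037)&(W[:,2]<.05)&(np.hypot(W[:,0]-.667,W[:,1]+.2115)<.04)]
print('pot',len(r),r.mean(0).round(4),cv2.minEnclosingCircle((r[:,:2]*1000).astype(np.float32)))
r=W[(W[:,2]>.0085)&(W[:,2]<.014)&(np.hypot(W[:,0]-.552,W[:,1]+.113)<.045)]
print('orim',len(r),cv2.minEnclosingCircle((r[:,:2]*1000).astype(np.float32)) if len(r) else '')
E
```

```text
pos [ 0.6707 -0.2136  0.1725] yaw 9.5 q6 -0.58 t 23.68 open 0.0854 grip 0.0 F [ 0.7 -0.1 -0.2]
 turn rows(wz units) 0.0 shift units then [10.717 -3.43  -0.291] tilt fix deg [ 0.56  0.37 -0.  ]
pot 1074 [ 0.6668 -0.2123  0.0429] ((666.952880859375, -213.18643188476562), 16.638734817504883)
orim 1672 ((549.5106201171875, -115.24175262451172), 33.440216064453125)
```

Request:
drive_tool --steps '[{"translation": [0.89,-0.29,0],"angular": [0,0,0],"gripper": 1},{"translation": [0.89,-0.29,0],"angular": [0,0,0],"gripper": 1},{"translation": [0.89,-0.29,0],"angular": [0,0,0],"gripper": 1},{"translation": [0.89,-0.29,0],"angular": [0,0,0],"gripper": 1},{"translation": [0.89,-0.29,0],"angular": [0,0,0],"gripper": 1},{"translation": [0.89,-0.29,0],"angular": [0,0,0],"gripper": 1},{"translation": [0.89,-0.29,0],"angular": [0,0,0],"gripper": 1},{"translation": [0.89,-0.29,0],"angular": [0,0,0],"gripper": 1}]'

```text
t: 24.72
tool_pos: [0.5275, 0.0543, 0.1634]
tool_rot: [-2.029, -2.396, 0.002]
contact_force: [-0.4, 0.3, 0.3]
opening: 0.0853
grip_force: 0.0
```

Request:
drive_tool --steps '[{"translation": [0.89,-0.29,0],"angular": [0,0,0],"gripper": 1},{"translation": [0.89,-0.29,0],"angular": [0,0,0],"gripper": 1},{"translation": [0.89,-0.29,0],"angular": [0,0,0],"gripper": 1},{"translation": [0.89,-0.29,0],"angular": [0,0,0],"gripper": 1},{"translation": [0,0,0],"angular": [0,0,0],"gripper": 1},{"translation": [0,0,0],"angular": [0,0,0],"gripper": 1},{"translation": [0,0,0],"angular": [0,0,0],"gripper": 1}]'

```text
t: 25.6
tool_pos: [0.46, 0.1853, 0.1642]
tool_rot: [-2.031, -2.396, 0.001]
contact_force: [0.6, -0.7, 0.0]
opening: 0.0855
grip_force: 0.0
```

```bash
cat > cup.py <<'E'
from h import *
import sys
d=snap('wrist',sys.argv[1])
v,u=np.mgrid[:400,:640];k=(d['depth']>0)
W=world(d,np.c_[u[k],v[k]],d['depth'][k]);near=np.hypot(W[:,0]-.4647,W[:,1]-.1866)<.06
for lo,hi in((.057,.068),(.031,.038)):
    r=W[near&(W[:,2]>lo)&(W[:,2]<hi)]
    if len(r)>5:
        c,R=cv2.minEnclosingCircle((r[:,:2]*1000).astype(np.float32));print(len(r),np.percentile(r[:,2],[50,98]).round(4),np.round(c,1),round(R,1))
plan((.4647,.1866,.08))
E
python3 cup.py w11
```

```text
724 [0.0622 0.0638] [464.5 186.2] 25.0
793 [0.0343 0.0377] [464.3 186.4] 32.7
pos [0.4601 0.1853 0.1643] yaw 9.4 q6 0.07 t 25.65 open 0.0853 grip 0.0 F [-0.8  0.6 -0.2]
 turn rows(wz units) 0.0 shift units then [0.014 0.119 2.108] tilt fix deg [-0.02  0.01  0.  ]
```

View pics/w11.png

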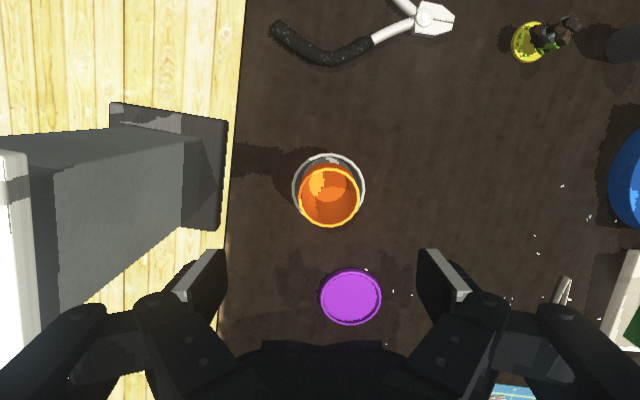

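The stack is at (329,193), centred between the fingers. I'm going down to 42 mm, which clears the grey rim at 34 mm.

Request:
drive_tool --steps '[{"translation": [0.01,0.11,0.7],"angular": [0,0,0],"gripper": 1},{"translation": [0,0,0.8],"angular": [0,0,0],"gripper": 1},{"translation": [0,0,0.7],"angular": [0,0,0],"gripper": 1},{"translation": [0,0,0.5],"angular": [0,0,0],"gripper": 1},{"translation": [0,0,0.35],"angular": [0,0,0],"gripper": 1},{"translation": [0,0,0],"angular": [0,0,0],"gripper": 1},{"translation": [0,0,0],"angular": [0,0,0],"gripper": 1}]'

```text
t: 26.52
tool_pos: [0.4649, 0.1872, 0.0435]
tool_rot: [2.029, 2.397, 0.002]
contact_force: [0.5, 0.0, -0.6]
opening: 0.0856
grip_force: 0.0
```

Request:
drive_tool --steps '[{"translation": [0,0,0],"angular": [0,0,0],"gripper": 0.4},{"translation": [0,0,0],"angular": [0,0,0],"gripper": 0.4},{"translation": [0,0,0],"angular": [0,0,0],"gripper": 0.4},{"translation": [0,0,0],"angular": [0,0,0],"gripper": 0.4},{"translation": [0,0,0],"angular": [0,0,0],"gripper": 0.4},{"translation": [0,0,0],"angular": [0,0,0],"gripper": 0.4}]' --force 30

```text
t: 27.28
tool_pos: [0.4647, 0.1874, 0.0435]
tool_rot: [2.029, 2.397, 0.002]
contact_force: [-0.6, -0.2, 7.0]
opening: 0.0482
grip_force: 31.0
```

```bash
python3 -c "
from h import *
plan((.55,-.114,.12))"
```

```text
pos [0.4647 0.1874 0.0435] yaw 9.5 q6 0.07 t 27.27 open 0.0482 grip 31.0 F [-0.6 -0.2  7. ]
 turn rows(wz units) 0.0 shift units then [-7.782  0.86  -1.913] tilt fix deg [ 0.07 -0.    0.  ]
```

Request:
drive_tool --steps '[{"translation": [0,0,-0.1],"angular": [0,0,0],"gripper": 0.4},{"translation": [0,0,-0.1],"angular": [0,0,0],"gripper": 0.4},{"translation": [0,0,0],"angular": [0,0,0],"gripper": 0.4}]'

```text
t: 27.65
tool_pos: [0.4641, 0.1872, 0.0506]
tool_rot: [2.03, 2.398, 0.0]
contact_force: [0.5, 0.6, 0.4]
opening: 0.0485
grip_force: 31.1
```

```bash
python3 - <<'E'
from h import *
plan((.55,-.114,.12))
d=snap('scene','s2');a=dict(np.load('scene0.npz'))
p=proj(d,[.4647,.1866,.03])[0].astype(int);print(p)
# grey rows: print grey top edge heights
def f(d):
    v,u=np.mgrid[:400,:640];k=(d['depth']>0)&(abs(u-p[0])<30)&(abs(v-p[1])<40)
    hsv=cv2.cvtColor(np.ascontiguousarray(d['color']),cv2.COLOR_RGB2HSV);g=k&(hsv[...,1]<60)&(hsv[...,2]>60)
    W=world(d,np.c_[u[g],v[g]],d['depth'][g]);W=W[np.hypot(W[:,0]-.4647,W[:,1]-.1866)<.04]
    W=W[W[:,2]<.045];return len(W),np.percentile(W[:,2],[5,50,95,99]).round(4),W.mean(0).round(4)
print(f(a),f(d))
cv2.imwrite('pics/s2c.png',cv2.resize(d['color'][p[1]-70:p[1]+60,p[0]-80:p[0]+80,::-1],None,fx=4,fy=4))
E
```

```text
pos [0.4641 0.1872 0.0506] yaw 9.5 q6 0.07 t 27.65 open 0.0485 grip 31.1 F [0.5 0.6 0.4]
 turn rows(wz units) 0.0 shift units then [-7.781  0.875 -1.734] tilt fix deg [ 0.02 -0.    0.  ]
[225 269]
(387, array([0.0009, 0.0179, 0.0318, 0.0329]), array([0.4454, 0.1969, 0.0176])) (390, array([0.001 , 0.0184, 0.0318, 0.0327]), array([0.446 , 0.1968, 0.0178]))
```

View pics/s2c.png

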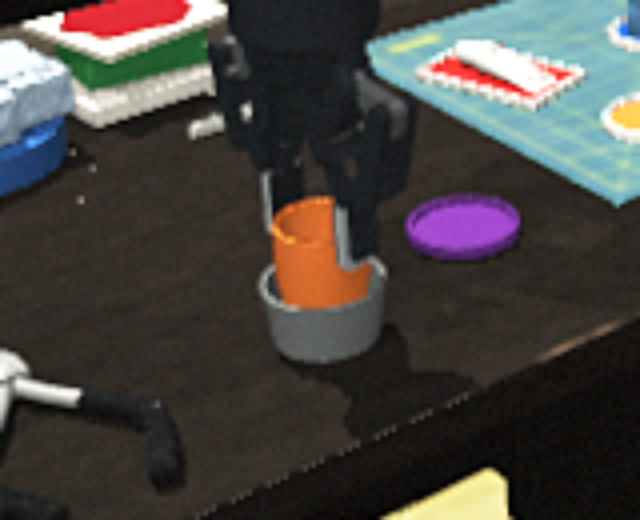

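The grey cup at (325,310) in the crop stays on the desk while the orange cup rises. I'm carrying on.

Request:
drive_tool --steps '[{"translation": [0,0,-0.4],"angular": [0,0,0],"gripper": 0.4},{"translation": [0,0,-0.6],"angular": [0,0,0],"gripper": 0.4},{"translation": [0,0,-0.7],"angular": [0,0,0],"gripper": 0.4},{"translation": [0,0,-0.4],"angular": [0,0,0],"gripper": 0.4},{"translation": [-0.78,0.09,0],"angular": [0,0,0],"gripper": 0.4},{"translation": [-0.78,0.09,0],"angular": [0,0,0],"gripper": 0.4},{"translation": [-0.78,0.09,0],"angular": [0,0,0],"gripper": 0.4},{"translation": [-0.78,0.09,0],"angular": [0,0,0],"gripper": 0.4}]'

```text
t: 28.7
tool_pos: [0.499, 0.0655, 0.1348]
tool_rot: [2.03, 2.398, 0.0]
contact_force: [-0.0, 0.3, -0.2]
opening: 0.048
grip_force: 31.1
```

Request:
drive_tool --steps '[{"translation": [-0.78,0.09,0],"angular": [0,0,0],"gripper": 0.4},{"translation": [-0.78,0.09,0],"angular": [0,0,0],"gripper": 0.4},{"translation": [-0.78,0.09,0],"angular": [0,0,0],"gripper": 0.4},{"translation": [-0.78,0.09,0],"angular": [0,0,0],"gripper": 0.4},{"translation": [-0.78,0.09,0],"angular": [0,0,0],"gripper": 0.4},{"translation": [-0.78,0.09,0],"angular": [0,0,0],"gripper": 0.4},{"translation": [0,0,0],"angular": [0,0,0],"gripper": 0.4},{"translation": [0,0,0],"angular": [0,0,0],"gripper": 0.4}]'

```text
t: 29.7
tool_pos: [0.5508, -0.1141, 0.1344]
tool_rot: [-2.029, -2.397, -0.0]
contact_force: [-0.3, 0.8, -0.6]
opening: 0.0483
grip_force: 31.1
```

```bash
python3 - <<'E'
from h import *
d=snap('wrist','w12')
v,u=np.mgrid[:400,:640];k=(d['depth']>0)
W=world(d,np.c_[u[k],v[k]],d['depth'][k])
r=W[(W[:,2]>.0085)&(W[:,2]<.014)&(np.hypot(W[:,0]-.5505,W[:,1]+.1145)<.045)]
print('orim',len(r),cv2.minEnclosingCircle((r[:,:2]*1000).astype(np.float32)) if len(r) else '')
plan((.5505,-.1145,.047))
E
```

```text
orim 858 ((549.19091796875, -114.82456970214844), 33.278812408447266)
pos [ 0.5507 -0.1138  0.1343] yaw 9.5 q6 -0.5 t 29.75 open 0.048 grip 31.1 F [ 0.1  0.5 -1. ]
 turn rows(wz units) 0.0 shift units then [-0.017 -0.008  2.183] tilt fix deg [-0.03 -0.04 -0.  ]
```

View pics/w12.png

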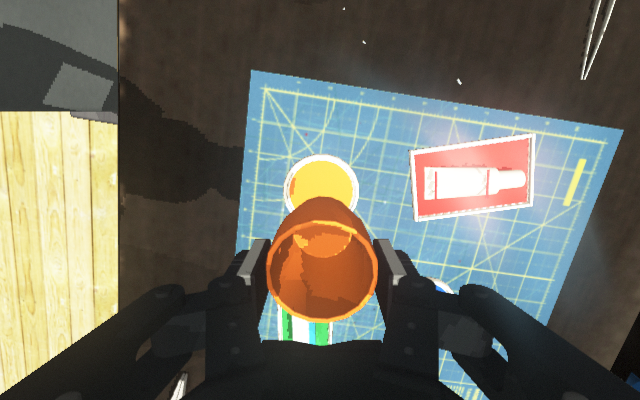

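The orange cup at (322,270) is over the orange coaster at (321,187). I'm lowering and releasing it.

Request:
drive_tool --steps '[{"translation": [-0.02,-0.02,0.5],"angular": [0,0,0],"gripper": 0.4},{"translation": [0,0,0.6],"angular": [0,0,0],"gripper": 0.4},{"translation": [0,0,0.5],"angular": [0,0,0],"gripper": 0.4},{"translation": [0,0,0.35],"angular": [0,0,0],"gripper": 0.4},{"translation": [0,0,0.2],"angular": [0,0,0],"gripper": 0.4},{"translation": [0,0,0.04],"angular": [0,0,0],"gripper": 0.4},{"translation": [0,0,0],"angular": [0,0,0],"gripper": 0.4}]'

```text
t: 30.62
tool_pos: [0.551, -0.1157, 0.0475]
tool_rot: [2.029, 2.397, 0.001]
contact_force: [-0.1, 0.2, -1.2]
opening: 0.0482
grip_force: 31.1
```

Request:
drive_tool --steps '[{"translation": [0,0,0],"angular": [0,0,0],"gripper": 1},{"translation": [0,0,0],"angular": [0,0,0],"gripper": 1},{"translation": [0,0,0],"angular": [0,0,0],"gripper": 1},{"translation": [0,0,-0.5],"angular": [0,0,0],"gripper": 1},{"translation": [0,0,-0.8],"angular": [0,0,0],"gripper": 1},{"translation": [0,0,-1],"angular": [0,0,0],"gripper": 1},{"translation": [0,0,-1],"angular": [0,0,0],"gripper": 1},{"translation": [0,0,-0.5],"angular": [0,0,0],"gripper": 1}]'

```text
t: 31.62
tool_pos: [0.5518, -0.116, 0.2033]
tool_rot: [2.026, 2.394, 0.003]
contact_force: [0.8, 0.3, 0.1]
opening: 0.0854
grip_force: 0.0
```

Request:
drive_tool --steps '[{"translation": [0.8,0,0],"angular": [0,0,0],"gripper": 1},{"translation": [0.8,0,0],"angular": [0,0,0],"gripper": 1},{"translation": [0,0,0],"angular": [0,0,0],"gripper": 1},{"translation": [0,0,0],"angular": [0,0,0],"gripper": 1}]'

```text
t: 32.12
tool_pos: [0.5398, -0.0527, 0.1987]
tool_rot: [-2.029, -2.398, 0.001]
contact_force: [0.7, 0.7, 0.8]
opening: 0.0855
grip_force: 0.0
```

```bash
python3 - <<'E'
from h import *
plan((.5505,-.1145,.047))
for cam in('wrist','scene'):
    d=snap(cam,'f_'+cam)
    v,u=np.mgrid[:400,:640];k=(d['depth']>0)
    W=world(d,np.c_[u[k],v[k]],d['depth'][k])
    for n,x,y,lo,hi,R in(('ocup',.5495,-.1148,.059,.071,.04),('pot',.667,-.2115,.037,.05,.03),('packet',.5545,-.2448,.014,.03,.04),('tube',.677,-.082,.014,.035,.05),('grey',.4645,.1866,.031,.04,.05)):
        r=W[(W[:,2]>lo)&(W[:,2]<hi)&(np.hypot(W[:,0]-x,W[:,1]-y)<R)]
        if len(r)>20:
            c,q=cv2.minEnclosingCircle((r[:,:2]*1000).astype(np.float32));print(cam,n,len(r),np.percentile(r[:,2],[5,50,95]).round(4),np.round(c,1),round(q,1))
E
```

```text
pos [ 0.5398 -0.0527  0.1987] yaw 9.5 q6 -0.4 t 32.12 open 0.0855 grip 0.0 F [0.7 0.7 0.8]
 turn rows(wz units) 0.0 shift units then [-1.568  0.011  3.794] tilt fix deg [-0.03  0.02  0.  ]
wrist ocup 598 [0.0598 0.0644 0.0659] [ 550.8 -116.6] 25.2
wrist pot 576 [0.039  0.0428 0.044 ] [ 666.2 -212.6] 16.4
wrist packet 457 [0.0164 0.019  0.0201] [ 553.7 -241.3] 20.7
wrist tube 1202 [0.0146 0.02   0.0257] [677.2 -83.4] 36.7
scene ocup 57 [0.0597 0.0613 0.0633] [ 550.9 -115.6] 27.1
scene pot 45 [0.0376 0.0398 0.0414] [ 663.8 -213. ] 20.8
scene packet 40 [0.0147 0.0163 0.0186] [ 554.7 -245.8] 24.7
scene tube 77 [0.0143 0.0177 0.0231] [675.5 -77.1] 36.7
scene grey 54 [0.0312 0.0319 0.0331] [462.3 187. ] 34.1
```

View pics/f_scene.png

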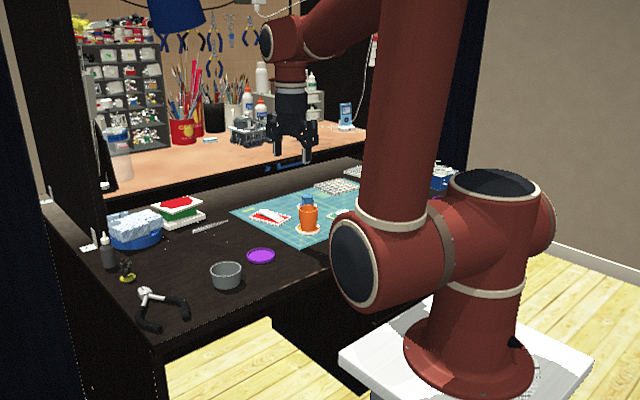

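Everything is in place: the orange cup is at (308,220), the grey cup stands at (226,274), and the arm is clear. I'm handing in.

```bash
python3 -c "
from station import ctrl
print(ctrl.finish_job())"
```

```text
the job is handed in; nothing more can be done
None
```

The job is handed in: the last camera check showed the pot, tube, packet and orange cup in their places, each within about 3 mm of centre, and the grey cup still standing where it started; the judge returned no verdict.

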